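# Clear a used heating block down the wash-up chute

### The job

Clear the used rectangular heating block from the steel ledge into the wash-up chute without lifting it. Slide it along the ledge until it rests squarely against the sprung stop, pressing with about 6 N and never ramming it, ease off slowly, then push it straight through the notch in the kerb, without forcing it, so that it drops off the edge and ends lying in the catch pan. Leave everything else where it stands.

Things in the scene. Friction and masses are not known exactly. Their poses are not given: they have to be found in the camera images.
- block_center (a point): centre (half-way up) of the used heating block: a rectangular aluminium block with a 3 x 4 pattern of dark bores on top, 44 mm along its x, 60 mm along its y, 36 mm tall, z up, 0.18 to 0.27 kg. It starts lying flat on the steel ledge towards the ledge's -y end, up to 0.3 rad out of square with the station. It slides on the ledge with 1 to 2 N.
- station: fixed wash-up station on the bench. Origin on the bench under the middle of its ledge; x points away from the robot across the ledge to the chute, y along the ledge to the robot's left, z up. Ledge: steel shelf, top 130 mm above the bench, from x -85 to +75 mm, y -180 to +180 mm, 12 mm thick. Nothing stands on it at y below 0 but the block, and the kerb along its far edge.
- drop_edge (a point): point on the station at x +75, y +30, z 130 mm: the ledge's far edge above the middle of the chute. From just under the edge, over station y -68 to +128 mm, a steel slide falls at 50 degrees to the catch pan. Grey cheeks beside it rise to 113 mm above the bench. A block slid half-way over the edge tips and goes down by itself; push until its near face is level with the edge.
- pan_floor (a point): middle of the catch pan's rubber floor, 8 mm above the bench, at station x +205, y +30 mm. The pan is 120 mm along x, 196 mm along y, with 55 mm walls.
- kerb (a point): fixed reference on the ledge at station x +67, y +30, z 130 mm; it does NOT show the notch. Kerb: aluminium strip on the ledge top at x +64 to +70 mm, 22 mm high, with one notch 66 mm wide, the only way to the chute. The strip is clamped by hand anywhere along the edge, unmeasured: the notch's middle is at station y +5 to +55 mm. Find it with the sprung stop, by feel.
- stop_zone (a point): fixed reference on the ledge at station x +14, y +60 mm; the sprung stop is within 25 mm of it along y, moving with the notch. Stop: upright steel plate facing -y, 85 mm along x (x -28 to +57), 8 mm thick, 3 to 27 mm above the ledge. It yields to +y at 2.5 N per mm from first touch, up to 9 mm, and springs back; ease off at about 10 mm/s or it flicks the block away.
- ledge_mid (a point): fixed reference on the ledge at station x +14, y 0 mm, not on the stop. How stop and notch relate: when the block, square to the ledge, just touches the relaxed plate it is in line with the notch, 3 mm spare on each side. Behind the plate is a fixed arm, 34 mm high above the ledge, with a black clamp to 61 mm near the kerb.
- ledge_jar: small amber glass jar with white cap, 34 mm across, 42 mm tall, standing on the ledge near the robot's left end of it, behind the sprung stop's arm. Leave alone. Origin: centre of its underside.
- bottle_a: clear glass reagent bottle with blue cap, 70 mm across, 150 mm tall, on the bench to the robot's left. Leave alone.
- bottle_b: smaller clear glass bottle with blue cap, 56 mm across, 120 mm tall, on the bench to the robot's left. Leave alone.
- beaker: glass beaker, 70 mm across, 85 mm tall, on the bench to the robot's right. Leave alone.
- tube_rack: blue tube rack 120 x 80 x 45 mm with capped tubes to 75 mm high, on the bench to the robot's right. Leave alone.
- round_block: round aluminium block, 60 mm across, 45 mm tall, on the bench to the right of the catch pan. Not the one to clear; leave alone.
- spatula: steel spatula 180 mm long lying on the bench to the robot's left. Leave alone.

How it is judged:
By the outcome, as a careful person would: the job done as asked, in the order asked, and still so for the second after the job is handed in, with the robot touching nothing.
It also fails if it takes over 72 s, if anything falls off the work surface, if the arm or the gripper's body presses on something with over 40 N, if the wrist force passes 120 N, or if a joint passes its speed limit or range.

### The arm

A 6-joint arm with a two-finger parallel gripper is mounted at the origin on the work surface. World frame = base frame: x ahead of the robot, y to its left, z up, the work surface at z = 0. Lengths are in m, angles in degrees, forces in N, time in s.
With the tool pointing down it reaches from about 0.4 to 0.825 m from the base axis. Payload 7 kg.
Tool frame: the origin (TCP) lies on the centre line of the jaws, within the pads' length; the fingertips stand 11 mm ahead of it and the grasp point (between the pads) lies 8 mm behind it; z points along the fingers, y is the line along which they close (so a half turn about z gives the same grasp; the last joint's range is limited). The gripper opens to 88 mm and grips with 3 to 60 N. Pads are 19 mm wide; open, the fingers measure 130 mm over their backs; the gripper's body (78 mm by 193 mm) begins 47 mm behind the grasp point.
Start: joints at [88.814, 20.546, 0.682, 0, -70.136, -16.507], TCP at [0.205, 0.643, 0.238] pointing down, gripper open.
Joint ranges: [-176.03, 176.03], [-82.01, 121.73], [-58.28, 71.71], [-173.87, 95.51], [-174.79, -0.11], [-173.66, 173.66]. Speed limits (degrees/s): [136.94, 136.94, 172.46, 180, 180, 180].

### API

Orientations are given as [roll, pitch, yaw] about the fixed x, y, z axes, in that order (R = Rz(yaw) Ry(pitch) Rx(roll)).
In Python, from plant import r, capture, camera_model, job gives the robot as it stands.
- The arm moves only by the tool drive_tool, never from a script. Its argument "increments" is a list that holds one entry, the list of rows, each a list of 5 numbers: the gripper's target within -1 to 1 (fully open at 1, half-way at 0, shut at -1), then the shift along the tool's x, y, z scaled (see below), then the turn about the tool's z scaled (see below). In form: [[[gripper, tx, ty, tz, roll], ...]]. A call has 1 to 5 rows; each row is the pose to reach, as a shift and turn from the pose commanded when the call began, along the tool's axes at that moment, turning the shorter way round; what a row does not reach only later rows make up. The controller multiplies each number of a shift by 120 mm and each number of a turn by 360 degrees. A row lasts 1/8 s, in which the tool goes at most 62.5 mm and 10.7 degrees, less where a joint would pass 70% of its speed; a pose out of reach is approached as far as the arm can. A call with a number of a shift or a turn outside -1 to 1 is refused whole. A call with a gripper value outside its range is refused whole. The fingers move at their own pace and stop on an object; "squeeze" is the grip in N (left out, the last holds). Time passes only in rows, so rows that repeat a pose let the fingers close. It gives the time, the measured TCP pose, the force, the opening and the grip force at its end, in the units of the state.
- r.get_state(): the state, without advancing time (a new reading comes with each control period).
- capture(name): name is "side" or "top"; returns the picture (420x560x3 uint8, red, green, blue); there is no depth.
- camera_model(name): a dict with "camera_matrix" (3x3 intrinsics, pixels), "rvec" (rotation vector, rad) and "tvec" (3), from world to camera coordinates, as OpenCV has them. Camera axes: x right, y down, z forward; pixel columns grow to the right and rows downward; lengths in m; the calibration is good to about 2 mm. A picture is of the moment at which its call begins. camera_model takes no time and is no camera call.
- job.close_job(): hands the job in; it is judged then, once.
The state is a dict: "time_s": time; "joints": joint angles; "qd": joint speeds; "joint_torque": joint torques, N m; "tcp_pos": TCP position; "eef_rot": TCP orientation; "contact_force": force on the tool from outside, world axes, zero at the start; "moment": the same for the moment, N m; "gripper_width": finger opening in m; "gripper_force": force on a finger pad.
Only numpy, scipy, OpenCV 4.12 (cv2) and the standard library are available. Lean on these libraries where they do the work, as an engineer would, in place of code of your own. Each camera call takes 0.05 s, during which the arm holds its last target. There are 200 camera calls.

## Working session

There is one attempt and no reset: what is moved stays moved. The work goes in short steps, Python scripts to look and compute and a tool call to move; the robot and the scene stay as the last step left them, time stands still between calls to the robot, and variables do not carry over. Pictures are saved under pics/ and viewed, at most 10 in all, crops included, and the job is handed in when it is done.

Besides the shell and the picture viewer there is one more tool, called in YAML: its name, and indented under it one key for each argument. drive_tool: Moves the arm, as the interface text tells. Its arguments: {"type":"object","properties":{"increments":{"type":"array"},"squeeze":{"type":"number"}},"required":["increments"]}

```bash
mkdir -p pics; ls
python3 - <<'E'
from plant import r,capture,camera_model,job
import cv2,numpy as np
print(r.get_state())
for n in("top","side"):
    cv2.imwrite(f"pics/{n}0.png",capture(n)[:,:,::-1])
    m=camera_model(n);R=cv2.Rodrigues(np.array(m["rvec"],float))[0]
    print(n,m["camera_matrix"],-R.T@np.array(m["tvec"]).ravel(),R[2])
E
```

```text
pics
{'time_s': 0.0, 'joints': array([ 8.88140975e+01,  2.05900707e+01,  6.32468779e-01, -2.09248860e-02,
       -7.01356839e+01, -1.65077580e+01]), 'qd': array([-0.11538659,  0.00622903, -0.0687409 ,  0.10912121, -0.03739892,
        0.05907652]), 'joint_torque': array([ 9.08765778e-04, -5.82712841e+01,  2.93042529e+01,  6.99683368e+00,
        6.95352210e-03, -1.65289262e-04]), 'tcp_pos': array([0.2050174 , 0.64260207, 0.23662563]), 'eef_rot': array([ 1.79904969e+02, -7.64950133e-03, -1.77007803e+01]), 'contact_force': array([-1.3278326 ,  0.59551141, -0.20300825]), 'moment': array([ 0.00334175, -0.02145145,  0.0161385 ]), 'gripper_force': 0.0, 'gripper_width': 0.08735019511959377}
top [[453.94970891   0.         281.52750131]
 [  0.         453.94970891 209.75555714]
 [  0.           0.           1.        ]] [0.33108238 0.0042312  1.34304466] [ 0.16917523  0.00407886 -0.98557755]
side [[407.64532616   0.         282.55208031]
 [  0.         407.64532616 210.88788703]
 [  0.           0.           1.        ]] [-0.13085388 -0.63959391  0.63398444] [ 0.64053342  0.58793647 -0.49401178]
```

View pics/top0.png

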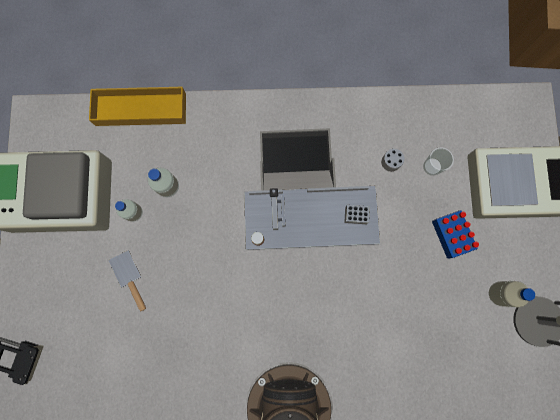

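View pics/side0.png

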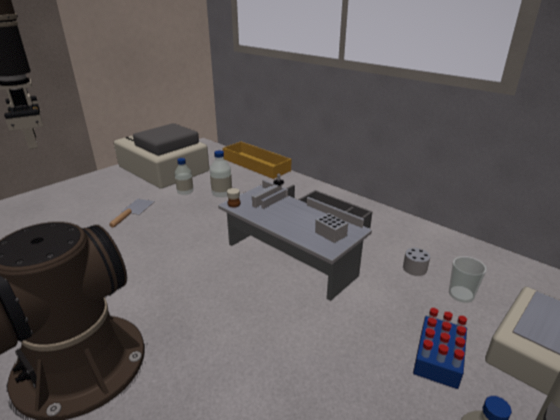

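The top view shows the ledge with corners near (245,192), (377,186), (380,244) and (246,249). The block is at (357,214), the stop at about (278,210) and the jar at (257,239). The side view agrees. Next I'll take an enlarged crop and measurements.

```bash
cat > h.py <<'E'
from plant import r,capture,camera_model,job
import cv2,numpy as np
def ray(n,uv,z):
    m=camera_model(n);K=np.array(m["camera_matrix"]);R=cv2.Rodrigues(np.array(m["rvec"],float))[0]
    c=-R.T@np.array(m["tvec"],float).ravel()
    d=R.T@np.linalg.solve(K,np.r_[uv,1.]); return c+d*(z-c[2])/d[2]
E
python3 - <<'E'
from h import *
im=cv2.imread("pics/top0.png")
c=im[120:260,235:390]
cv2.imwrite("pics/crop.png",cv2.resize(c,None,fx=5,fy=4.2857*0+4.2,interpolation=cv2.INTER_CUBIC))
hsv=cv2.cvtColor(im,cv2.COLOR_BGR2HSV)
for p in[(300,230),(330,200),(230,215),(310,265),(357,214)]: print(p,im[p[1],p[0]],hsv[p[1],p[0]])
for q in[(245,192),(377,186),(380,244),(246,249)]: print(q,ray("top",q,.13))
print(ray("top",(357,214),.166))
E
```

```text
(300, 230) [149 140 135] [109  24 149]
(330, 200) [150 141 134] [107  27 150]
(230, 215) [146 147 147] [ 30   2 147]
(310, 265) [146 149 150] [ 23   7 150]
(357, 214) [144 138 133] [106  19 144]
(245, 192) [0.59093669 0.10786184 0.13      ]
(377, 186) [ 0.59873151 -0.25294292  0.13      ]
(380, 244) [ 0.44005367 -0.2516521   0.13      ]
(246, 249) [0.43520733 0.10666142 0.13      ]
[ 0.51698664 -0.18855244  0.166     ]
```

View pics/crop.png

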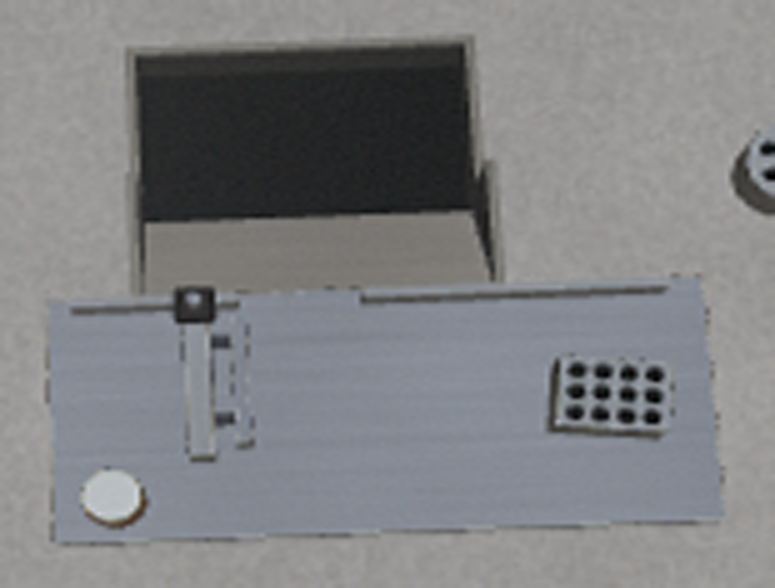

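The crop shows the kerb notch between crop x≈239 and x≈361 and the stop plate at crop x≈243. The block is at about (615,395), slightly rotated. Now I'll measure the ledge rectangle, the bore grid, the notch and the plate.

```bash
cat > meas.py <<'E'
from h import *
def bores(im,sub=8):
    x0,y0=240,170
    g=cv2.resize(cv2.cvtColor(im,cv2.COLOR_BGR2GRAY)[y0:255,x0:385],None,fx=sub,fy=sub,interpolation=cv2.INTER_CUBIC)
    n,l,s,c=cv2.connectedComponentsWithStats((g<85).astype(np.uint8))
    out=[]
    for i in range(1,n):
        if 4*sub*sub*.3<s[i,4]<12*sub*sub and max(s[i,2],s[i,3])<5*sub: out.append((c[i]+.5)/sub-.5+[x0,y0])
    return np.array(out)
E
python3 - <<'E'
from meas import *
im=cv2.imread("pics/top0.png")
hsv=cv2.cvtColor(im,cv2.COLOR_BGR2HSV)
m=((hsv[:,:,0]>95)&(hsv[:,:,0]<125)&(hsv[:,:,1]>14)&(hsv[:,:,2]>100)).astype(np.uint8)
m[:,:235]=0;m[:,390:]=0;m[:175]=0;m[260:]=0
m=cv2.morphologyEx(m,cv2.MORPH_OPEN,np.ones((3,3)));m=cv2.morphologyEx(m,cv2.MORPH_CLOSE,np.ones((15,15)))
c=max(cv2.findContours(m,0,2)[0],key=cv2.contourArea)[:,0]
P=np.array([ray("top",p,.13)[:2] for p in c.astype(float)]).astype(np.float32)*1000
rc=cv2.minAreaRect(P);print(rc, cv2.boxPoints(rc))
b=bores(im);b=b[b[:,0]>320];print(len(b))
B=np.array([ray("top",p,.166)[:2] for p in b]).astype(np.float32)*1000
print(B.mean(0),cv2.minAreaRect(B))
def crop(x,y):return (np.array([x,y])+.5)/[5,4.2]-.5+[235,120]
(cx,cy),(w,h),a=rc
# far edge direction: choose long-side angle
bp=cv2.boxPoints(rc); e=[bp[i]-bp[i-1] for i in range(4)]; L=max(e,key=np.linalg.norm); 
if L[1]<0:L=-L
yaw=np.degrees(np.arctan2(-L[0],L[1]));print("yaw",yaw)
t=np.radians(yaw);R=np.array([[np.cos(t),-np.sin(t)],[np.sin(t),np.cos(t)]])
cen=np.array([cx,cy])-R@[-5,0];print("origin",cen)
for nm,p,z in[("kerbR",crop(361,293),.152),("kerbL",crop(239,304),.152),("plate",crop(243,380),.157),("plR",crop(250,380),.157),("jar",crop(113,495),.172)]:
    print(nm,(R.T@(ray("top",p,z)[:2]*1000-cen)))
print("block st",R.T@(B.mean(0)-cen))
E
```

```text
((517.9888305664062, -69.69407653808594), (157.19573974609375, 357.3142395019531), 1.1276119947433472) [[ 435.89032   107.38171 ]
 [ 442.92206  -249.86336 ]
 [ 600.08734  -246.76987 ]
 [ 593.0556    110.475204]]
12
[ 518.8513  -189.93755] ((518.7919311523438, -189.9263458251953), (40.642398834228516, 27.226852416992188), 84.33821105957031)
yaw 1.1276206
origin [522.98786229 -69.59567943]
kerbR [66.47721982  8.41887069]
kerbL [62.21932505 74.094078  ]
plate [12.11900782 74.10048136]
plR [11.95526337 70.39342741]
jar [-59.38401555 144.57818929]
block st [  -6.50400118 -120.23715669]
```

drive_tool:
  increments:
    - [[-0.77,1,1,0,-0.052],[-0.77,1,1,0,-0.052],[-0.77,1,1,0,-0.052],[-0.77,1,1,0,-0.052],[-0.77,1,1,0,-0.052]]

```text
time_s: 0.72
tcp_pos: [0.2831, 0.4924, 0.2376]
eef_rot: [-180.0, -0.0, 1.0]
contact_force: [-0.8, 0.0, -1.1]
gripper_width: 0.0431
gripper_force: 0.0
```

drive_tool:
  increments:
    - [[-0.77,1,1,0,0],[-0.77,1,1,0,0],[-0.77,1,1,0,0],[-0.77,1,1,0,0]]

```text
time_s: 1.23
tcp_pos: [0.4065, 0.3735, 0.2371]
eef_rot: [179.9, 0.0, 0.9]
contact_force: [-0.5, 0.3, -0.8]
gripper_width: 0.0104
gripper_force: 0.0
```

drive_tool:
  increments:
    - [[-0.77,0.5,1,0,0],[-0.77,0.5,1,0,0],[-0.77,0.5,1,0,0],[-0.77,0.5,1,0,0]]

```text
time_s: 1.72
tcp_pos: [0.4674, 0.2562, 0.2374]
eef_rot: [-180.0, 0.0, 1.0]
contact_force: [-0.4, 0.2, 0.4]
gripper_width: 0.0104
gripper_force: 0.0
```

drive_tool:
  increments:
    - [[-0.77,0,1,0,0],[-0.77,0,1,0,0],[-0.77,0,1,0,0]]

```text
time_s: 2.1
tcp_pos: [0.4689, 0.1347, 0.2377]
eef_rot: [-180.0, 0.0, 1.0]
contact_force: [0.1, -0.1, 0.5]
gripper_width: 0.0104
gripper_force: 0.0
```

drive_tool:
  increments:
    - [[-0.77,0,1,0,0],[-0.77,0,1,0,0],[-0.77,0,1,0,0]]

```text
time_s: 2.48
tcp_pos: [0.4717, 0.0147, 0.2375]
eef_rot: [180.0, 0.0, 0.9]
contact_force: [-1.0, 0.5, -1.2]
gripper_width: 0.0102
gripper_force: 0.0
```

drive_tool:
  increments:
    - [[-0.77,0,1,0,0],[-0.77,0,1,0,0],[-0.77,0,1,0,0],[-0.77,0,1,0,0]]

```text
time_s: 2.98
tcp_pos: [0.4745, -0.103, 0.2374]
eef_rot: [-180.0, 0.0, 1.1]
contact_force: [-0.3, 0.3, -0.6]
gripper_width: 0.0101
gripper_force: 0.0
```

drive_tool:
  increments:
    - [[-0.77,-0.12,0.73,0,0],[-0.77,-0.12,0.73,0,0],[-0.77,-0.12,0.73,0.4,0],[-0.77,-0.12,0.73,0.74,0],[-0.77,-0.12,0.73,0.74,0]]

```text
time_s: 3.6
tcp_pos: [0.4597, -0.1904, 0.1465]
eef_rot: [-180.0, 0.3, 1.2]
contact_force: [-0.1, 0.7, -0.4]
gripper_width: 0.0101
gripper_force: 0.0
```

drive_tool:
  increments:
    - [[-0.77,0.04,0,0,0],[-0.77,0.08,0,0,0],[-0.77,0.11,0,0,0],[-0.77,0.14,0,0,0],[-0.77,0.16,0,0,0]]

```text
time_s: 4.22
tcp_pos: [0.4804, -0.192, 0.1489]
eef_rot: [180.0, -0.0, 1.0]
contact_force: [-0.1, -1.0, -0.1]
gripper_width: 0.01
gripper_force: 0.0
```

drive_tool:
  increments:
    - [[-0.77,0.02,0,0,0],[-0.77,0.045,0,0,0],[-0.77,0.07,0,0,0],[-0.77,0.09,0,0,0],[-0.77,0.11,0,0,0]]

```text
time_s: 4.85
tcp_pos: [0.4933, -0.1916, 0.1486]
eef_rot: [-180.0, 0.0, 1.0]
contact_force: [-2.0, -0.3, -0.1]
gripper_width: 0.0102
gripper_force: 0.6
```

drive_tool:
  increments:
    - [[-0.77,0.02,0,0,0],[-0.77,0.04,0,0,0],[-0.77,0.06,0,0,0],[-0.77,0.08,0,0,0],[-0.77,0.1,0,0,0]]

```text
time_s: 5.48
tcp_pos: [0.5055, -0.1915, 0.1487]
eef_rot: [180.0, 0.0, 1.0]
contact_force: [-0.3, -0.2, -0.7]
gripper_width: 0.0099
gripper_force: 0.5
```

drive_tool:
  increments:
    - [[-0.77,-0.05,0,0,0],[-0.77,-0.15,0,0,0],[-0.77,-0.2,0,-0.3,0],[-0.77,-0.2,0,-0.6,0],[-0.77,-0.2,0,-0.7,0]]

```text
time_s: 6.1
tcp_pos: [0.4816, -0.1921, 0.2354]
eef_rot: [180.0, -0.2, 1.0]
contact_force: [0.4, -0.0, -0.9]
gripper_width: 0.0099
gripper_force: 0.0
```

```bash
cat > st.py <<'E'
from meas import *
import sys
im=capture("top")[:,:,::-1].copy();cv2.imwrite(f"pics/{sys.argv[1]}.png",im)
x=[float(v) for v in sys.argv[2:4]]
b=bores(im);b=b[(b[:,0]>x[0])&(b[:,0]<x[1])]
B=np.array([ray("top",p,.166)[:2] for p in b]).astype(np.float32)*1000
t=np.radians(1.13);R=np.array([[np.cos(t),-np.sin(t)],[np.sin(t),np.cos(t)]])
rc=cv2.minAreaRect(B);print(len(b),rc,"station",R.T@(np.array(rc[0])-[523,-69.6]))
E
python3 st.py t1 320 380
```

```text
3 ((470.463623046875, -92.9203872680664), (0.6511245369911194, 105.46732330322266), 87.77951049804688) station [-52.98605986 -22.27978515]
```

drive_tool:
  increments:
    - [[-0.77,0.3,0.48,0,0.028],[-0.77,0.46,0.48,0,0.056],[-0.77,0.46,0.48,0,0.084],[-0.77,0.46,0.48,0,0.112],[-0.77,0.46,0.48,0,0.14]]

```text
time_s: 6.78
tcp_pos: [0.5367, -0.2484, 0.2313]
eef_rot: [179.9, 0.1, -49.7]
contact_force: [-0.3, 0.1, 0.4]
gripper_width: 0.0102
gripper_force: 0.0
```

drive_tool:
  increments:
    - [[-0.77,0,0,0,0.028],[-0.77,0,0,0,0.056],[-0.77,0,0,0,0.084],[-0.77,0,0,0,0.11],[-0.77,0,0,0,0.11]]

```text
time_s: 7.4
tcp_pos: [0.5368, -0.2483, 0.2317]
eef_rot: [179.9, 0.0, -88.9]
contact_force: [0.1, -0.0, -0.4]
gripper_width: 0.0103
gripper_force: 0.0
```

```bash
python3 st.py t2 320 380; python3 -c "
from h import *
im=cv2.imread('pics/t2.png')
cv2.imwrite('pics/c2.png',cv2.resize(im[170:270,230:400],None,fx=4.5,fy=4.5,interpolation=cv2.INTER_CUBIC))"
```

```text
13 ((548.9657592773438, -195.87741088867188), (110.48396301269531, 49.07793426513672), 30.32370376586914) station [  23.47040004 -126.76492211]
```

View pics/c2.png

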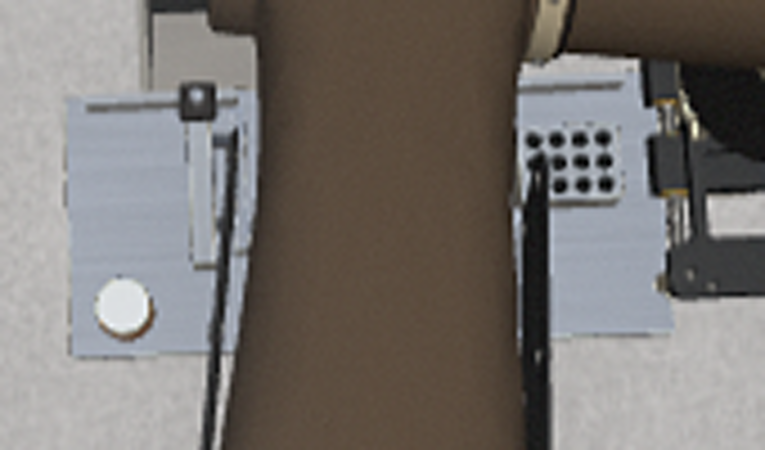

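The crop shows the block squared up, with its bores spanning about (534,141) to (607,183) and its centre at about (571,161). Part of it is hidden by the arm, and the way along the ledge is free.

Run:
```python
from h import *
t=np.radians(1.13);R=np.array([[np.cos(t),-np.sin(t)],[np.sin(t),np.cos(t)]])
f=lambda x,y,z:ray("top",(np.array([x,y])+.5)/4.5-.5+[230,170],z)[:2]*1000
for p in[(570,161,.166),(534,141,.166),(604,138,.166),(607,183,.166)]:
    w=f(*p);print(w,R.T@(w-[523,-69.6]))
```

```text
[ 539.96632594 -187.82872164] [  14.63144462 -118.54032084]
[ 552.38024467 -167.37718214] [ 27.44627275 -98.33757286]
[ 553.1590654  -208.41211332] [  27.41569452 -139.37988278]
[ 526.4002856  -208.72462458] [   0.65595567 -139.16462492]
```

drive_tool:
  increments:
    - [[-0.77,0,0,0.3,0],[-0.77,0,0,0.6,0],[-0.77,0,0,0.69,0],[-0.77,0,0,0.69,0]]

```text
time_s: 7.95
tcp_pos: [0.5374, -0.2486, 0.1497]
eef_rot: [179.9, -0.0, -88.9]
contact_force: [-0.8, 0.1, 0.9]
gripper_width: 0.0098
gripper_force: 0.0
```

drive_tool:
  increments:
    - [[-0.77,-0.05,0,0,0],[-0.77,-0.1,0,0,0],[-0.77,-0.14,0,0,0],[-0.77,-0.17,0,0,0],[-0.77,-0.2,0,0,0]]

```text
time_s: 8.57
tcp_pos: [0.5374, -0.2245, 0.1504]
eef_rot: [-180.0, -0.0, -89.0]
contact_force: [0.0, -1.8, 1.7]
gripper_width: 0.0102
gripper_force: 1.1
```

drive_tool:
  increments:
    - [[-0.77,-0.04,0,0,0],[-0.77,-0.1,0,0,0],[-0.77,-0.16,0,0,0],[-0.77,-0.22,0,0,0],[-0.77,-0.28,0,0,0]]

```text
time_s: 9.2
tcp_pos: [0.5364, -0.1903, 0.1499]
eef_rot: [180.0, 0.0, -89.0]
contact_force: [-0.6, -2.3, 0.2]
gripper_width: 0.0099
gripper_force: 1.0
```

drive_tool:
  increments:
    - [[-0.77,-0.08,0,0,0],[-0.77,-0.16,0,0,0],[-0.77,-0.24,0,0,0],[-0.77,-0.32,0,0,0],[-0.77,-0.4,0,0,0]]

```text
time_s: 9.82
tcp_pos: [0.5355, -0.1422, 0.1499]
eef_rot: [180.0, 0.0, -89.0]
contact_force: [-0.5, -2.6, 0.3]
gripper_width: 0.01
gripper_force: 0.9
```

drive_tool:
  increments:
    - [[-0.77,-0.08,0,0,0],[-0.77,-0.16,0,0,0],[-0.77,-0.23,0,0,0],[-0.77,-0.29,0,0,0],[-0.77,-0.34,0,0,0]]

```text
time_s: 10.45
tcp_pos: [0.5348, -0.1016, 0.1499]
eef_rot: [180.0, 0.0, -89.0]
contact_force: [-0.1, -2.0, 1.6]
gripper_width: 0.0101
gripper_force: 0.8
```

drive_tool:
  increments:
    - [[-0.77,-0.02,0,0,0],[-0.77,-0.04,0,0,0],[-0.77,-0.06,0,0,0],[-0.77,-0.08,0,0,0],[-0.77,-0.1,0,0,0]]

```text
time_s: 11.08
tcp_pos: [0.5346, -0.09, 0.1499]
eef_rot: [180.0, 0.0, -89.0]
contact_force: [0.5, -2.3, 0.3]
gripper_width: 0.0103
gripper_force: 0.7
```

Run:
```python
from h import *
for n in("top","side"):
    im=capture(n)[:,:,::-1].copy();cv2.imwrite(f"pics/{n}3.png",im)
a=cv2.imread('pics/top3.png')[180:255,240:330];b=cv2.imread('pics/side3.png')[160:285,200:390]
a=cv2.resize(a,(360,300),interpolation=2);b=cv2.resize(b,(430,300),interpolation=2)
cv2.imwrite('pics/c3.png',np.hstack([a,b]));print(r.get_state()["tcp_pos"],r.get_state()["joints"])
```

```text
[ 0.53467869 -0.08981932  0.14994185] [ 1.11713146e+01  1.24519620e+01 -2.30486065e+01 -1.76766674e-02
 -5.44929773e+01 -1.01324930e+01]
```

View pics/c3.png

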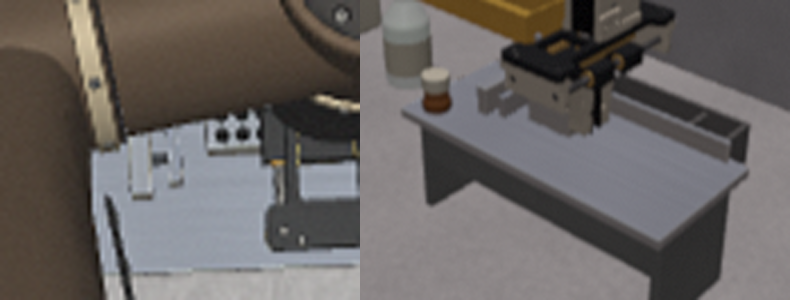

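The crop shows the block square in front of the plate with a gap of about 15–20 mm. I'll approach slowly.

drive_tool:
  increments:
    - [[-0.77,-0.02,0,0,0],[-0.77,-0.04,0,0,0],[-0.77,-0.06,0,0,0],[-0.77,-0.08,0,0,0],[-0.77,-0.1,0,0,0]]

```text
time_s: 11.8
tcp_pos: [0.5344, -0.0779, 0.1499]
eef_rot: [180.0, 0.0, -89.0]
contact_force: [-0.3, -1.1, 0.5]
gripper_width: 0.0101
gripper_force: 0.5
```

drive_tool:
  increments:
    - [[-0.77,-0.01,0,0,0],[-0.77,-0.02,0,0,0],[-0.77,-0.03,0,0,0],[-0.77,-0.035,0,0,0]]

```text
time_s: 12.3
tcp_pos: [0.5344, -0.0739, 0.1499]
eef_rot: [180.0, -0.0, -89.0]
contact_force: [0.6, -0.5, -0.3]
gripper_width: 0.0103
gripper_force: 0.5
```

drive_tool:
  increments:
    - [[-0.77,-0.005,0,0,0],[-0.77,-0.01,0,0,0],[-0.77,-0.015,0,0,0],[-0.77,-0.02,0,0,0],[-0.77,-0.025,0,0,0]]

```text
time_s: 12.92
tcp_pos: [0.5343, -0.0711, 0.15]
eef_rot: [180.0, -0.0, -89.0]
contact_force: [0.8, -3.2, -1.2]
gripper_width: 0.0104
gripper_force: 1.4
```

drive_tool:
  increments:
    - [[-0.77,-0.004,0,0,0],[-0.77,-0.008,0,0,0],[-0.77,-0.012,0,0,0]]

```text
time_s: 13.3
tcp_pos: [0.5343, -0.0698, 0.15]
eef_rot: [180.0, -0.0, -89.0]
contact_force: [1.0, -5.4, -1.7]
gripper_width: 0.0098
gripper_force: 2.8
```

```bash
cat > f.py <<'E'
from h import *
F=[]
for i in range(8):
    capture("top");s=r.get_state();F.append(np.r_[s["contact_force"],s["gripper_force"],s["tcp_pos"]*1000])
print(np.mean(F,0).round(2),np.std(F,0).round(2),s["time_s"])
E
python3 f.py
```

```text
[  0.67  -5.01  -0.79   2.54 534.34 -69.79 150.02] [0.34 0.5  0.26 0.02 0.01 0.02 0.01] 13.7
```

drive_tool:
  increments:
    - [[-0.77,-0.003,0,0,0],[-0.77,-0.006,0,0,0],[-0.77,-0.008,0,0,0],[-0.77,-0.008,0,0,0]]

```text
time_s: 14.2
tcp_pos: [0.5343, -0.0691, 0.1501]
eef_rot: [180.0, -0.0, -89.0]
contact_force: [0.6, -6.7, -0.9]
gripper_width: 0.0099
gripper_force: 3.4
```

```bash
python3 f.py
```

```text
[  0.92  -6.62  -0.77   3.34 534.33 -69.12 150.07] [0.53 0.3  0.48 0.   0.01 0.01 0.02] 14.6
```

drive_tool:
  increments:
    - [[-0.77,-0.003,0,0,0],[-0.77,-0.003,0,0,0],[-0.77,-0.003,0,0,0],[-0.77,-0.003,0,0,0]]

```text
time_s: 15.1
tcp_pos: [0.5343, -0.0688, 0.1501]
eef_rot: [180.0, -0.1, -89.0]
contact_force: [1.3, -6.8, -0.6]
gripper_width: 0.0102
gripper_force: 3.6
```

drive_tool:
  increments:
    - [[-0.77,0.005,0,0,0],[-0.77,0.01,0,0,0],[-0.77,0.015,0,0,0],[-0.77,0.02,0,0,0],[-0.77,0.025,0,0,0]]

```text
time_s: 15.72
tcp_pos: [0.5344, -0.0709, 0.1499]
eef_rot: [-180.0, 0.0, -89.0]
contact_force: [0.9, -1.6, -0.3]
gripper_width: 0.0099
gripper_force: 0.7
```

drive_tool:
  increments:
    - [[-0.77,0.005,0,0,0],[-0.77,0.01,0,0,0],[-0.77,0.015,0,0,0],[-0.77,0.02,0,0,0],[-0.77,0.025,0,0,0]]

```text
time_s: 16.35
tcp_pos: [0.5344, -0.0742, 0.15]
eef_rot: [180.0, 0.0, -89.0]
contact_force: [-0.2, 0.1, -0.8]
gripper_width: 0.01
gripper_force: 0.0
```

drive_tool:
  increments:
    - [[-0.77,0.02,0,0,0],[-0.77,0.05,0,0,0],[-0.77,0.1,0,0,0],[-0.77,0.15,0,0,0],[-0.77,0.2,0,0,0]]

```text
time_s: 16.98
tcp_pos: [0.5348, -0.0987, 0.15]
eef_rot: [-180.0, -0.0, -89.0]
contact_force: [-0.4, 0.6, 0.1]
gripper_width: 0.01
gripper_force: 0.0
```

drive_tool:
  increments:
    - [[-0.77,0,0,-0.35,0],[-0.77,0,0,-0.7,0],[-0.77,0,0,-0.7,0]]

```text
time_s: 17.35
tcp_pos: [0.5368, -0.0985, 0.2376]
eef_rot: [-179.6, 0.0, -89.0]
contact_force: [0.6, -0.3, -1.1]
gripper_width: 0.0103
gripper_force: 0.0
```

drive_tool:
  increments:
    - [[-0.77,0,0.3,0,-0.028],[-0.77,-0.2,0.42,0,-0.056],[-0.77,-0.4,0.42,0,-0.084],[-0.77,-0.57,0.42,0,-0.112],[-0.77,-0.57,0.42,0,-0.14]]

```text
time_s: 17.98
tcp_pos: [0.4829, -0.0298, 0.2335]
eef_rot: [180.0, 0.0, -38.2]
contact_force: [-0.3, 0.9, -0.2]
gripper_width: 0.0101
gripper_force: 0.0
```

drive_tool:
  increments:
    - [[-0.77,0,0,0,-0.028],[-0.77,0,0,0,-0.056],[-0.77,0,0,0,-0.084],[-0.77,0,0,0,-0.11],[-0.77,0,0,0,-0.11]]

```text
time_s: 18.6
tcp_pos: [0.4829, -0.0309, 0.2334]
eef_rot: [180.0, 0.0, 1.0]
contact_force: [0.2, 0.2, 0.7]
gripper_width: 0.01
gripper_force: 0.0
```

Run:
```python
from h import *
for n in("top","side"):
    im=capture(n)[:,:,::-1].copy();cv2.imwrite(f"pics/{n}4.png",im)
a=cv2.imread('pics/top4.png')[175:250,240:330];b=cv2.imread('pics/side4.png')[160:285,200:390]
a=cv2.resize(a,(360,300),interpolation=2);b=cv2.resize(b,(430,300),interpolation=2)
cv2.imwrite('pics/c4.png',np.hstack([a,b]))
```

```text
(no output)
```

View pics/c4.png

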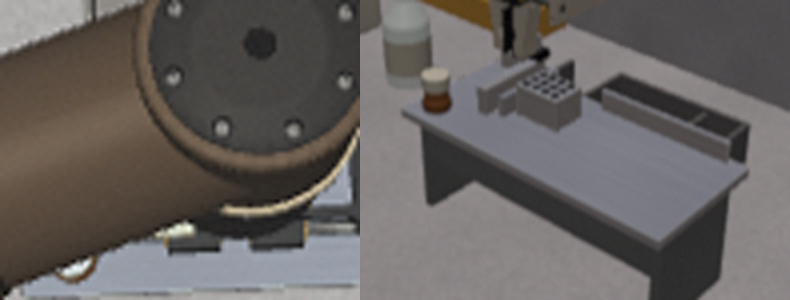

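The side crop shows the block square and flush against the plate with its bores up. The pusher hangs behind it and the notch is in line.

drive_tool:
  increments:
    - [[-0.77,0,0,0.3,0],[-0.77,0,0,0.6,0],[-0.77,0,0,0.7,0],[-0.77,0,0,0.7,0]]

```text
time_s: 19.2
tcp_pos: [0.4831, -0.0309, 0.1498]
eef_rot: [180.0, 0.1, 1.0]
contact_force: [0.2, 0.3, 0.4]
gripper_width: 0.0099
gripper_force: 0.0
```

drive_tool:
  increments:
    - [[-0.77,0.04,0,0,0],[-0.77,0.08,0,0,0],[-0.77,0.11,0,0,0],[-0.77,0.14,0,0,0],[-0.77,0.17,0,0,0]]

```text
time_s: 19.82
tcp_pos: [0.5035, -0.0305, 0.15]
eef_rot: [180.0, 0.0, 1.0]
contact_force: [-3.3, -0.9, 2.2]
gripper_width: 0.0098
gripper_force: 1.3
```

drive_tool:
  increments:
    - [[-0.77,0.025,0,0,0],[-0.77,0.05,0,0,0],[-0.77,0.075,0,0,0],[-0.77,0.1,0,0,0],[-0.77,0.12,0,0,0]]

```text
time_s: 20.45
tcp_pos: [0.5181, -0.0301, 0.1498]
eef_rot: [180.0, 0.0, 1.0]
contact_force: [-0.9, -1.0, -0.3]
gripper_width: 0.0101
gripper_force: 0.8
```

Run:
```python
from h import *
s=r.get_state();print(s["contact_force"],s["gripper_force"])
im=capture("side")[:,:,::-1].copy();cv2.imwrite("pics/side5.png",im)
cv2.imwrite('pics/c5.png',cv2.resize(im[160:260,200:350],None,fx=5,fy=5,interpolation=2))
```

```text
[-0.92535631 -1.0448614  -0.3009156 ] 0.7940295823209453
```

View pics/c5.png

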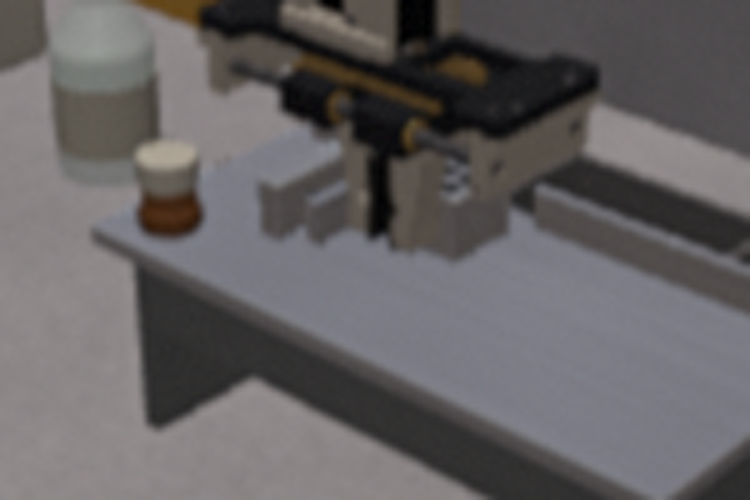

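The crop shows the block moving along the plate, still square, with its far side just short of the kerb. Now I'll go into the notch slowly and watch the force.

drive_tool:
  increments:
    - [[-0.77,0.02,0,0,0],[-0.77,0.04,0,0,0],[-0.77,0.06,0,0,0],[-0.77,0.08,0,0,0],[-0.77,0.1,0,0,0]]

```text
time_s: 21.12
tcp_pos: [0.5302, -0.0298, 0.15]
eef_rot: [-180.0, -0.0, 1.0]
contact_force: [-1.1, -0.2, -1.0]
gripper_width: 0.0102
gripper_force: 0.6
```

drive_tool:
  increments:
    - [[-0.77,0.01,0,0,0],[-0.77,0.02,0,0,0],[-0.77,0.03,0,0,0],[-0.77,0.04,0,0,0],[-0.77,0.05,0,0,0]]

```text
time_s: 21.75
tcp_pos: [0.5361, -0.0297, 0.15]
eef_rot: [180.0, 0.0, 1.0]
contact_force: [-1.2, -0.1, -1.2]
gripper_width: 0.0102
gripper_force: 0.6
```

drive_tool:
  increments:
    - [[-0.77,0.01,0,0,0],[-0.77,0.02,0,0,0],[-0.77,0.03,0,0,0],[-0.77,0.04,0,0,0],[-0.77,0.05,0,0,0]]

```text
time_s: 22.38
tcp_pos: [0.5421, -0.0296, 0.15]
eef_rot: [180.0, 0.0, 1.0]
contact_force: [-1.6, -0.1, -0.1]
gripper_width: 0.01
gripper_force: 0.7
```

drive_tool:
  increments:
    - [[-0.77,0.01,0,0,0],[-0.77,0.02,0,0,0],[-0.77,0.03,0,0,0],[-0.77,0.04,0,0,0],[-0.77,0.05,0,0,0]]

```text
time_s: 23.0
tcp_pos: [0.5481, -0.0295, 0.15]
eef_rot: [180.0, 0.0, 1.0]
contact_force: [-1.2, 0.6, 0.4]
gripper_width: 0.0099
gripper_force: 0.7
```

drive_tool:
  increments:
    - [[-0.77,0.025,0,0,0],[-0.77,0.05,0,0,0],[-0.77,0.075,0,0,0],[-0.77,0.1,0,0,0],[-0.77,0.12,0,0,0]]

```text
time_s: 23.62
tcp_pos: [0.5626, -0.0293, 0.15]
eef_rot: [180.0, -0.0, 1.0]
contact_force: [-2.4, -0.4, 1.7]
gripper_width: 0.01
gripper_force: 1.2
```

drive_tool:
  increments:
    - [[-0.77,0.025,0,0,0],[-0.77,0.05,0,0,0],[-0.77,0.075,0,0,0],[-0.77,0.1,0,0,0],[-0.77,0.12,0,0,0]]

```text
time_s: 24.25
tcp_pos: [0.5771, -0.029, 0.1499]
eef_rot: [-180.0, -0.0, 1.0]
contact_force: [1.0, -0.3, -0.2]
gripper_width: 0.0099
gripper_force: 0.0
```

drive_tool:
  increments:
    - [[-0.77,0.025,0,0,0],[-0.77,0.05,0,0,0],[-0.77,0.07,0,0,0],[-0.77,0.09,0,0,0],[-0.77,0.1,0,0,0]]

```text
time_s: 24.88
tcp_pos: [0.589, -0.0288, 0.15]
eef_rot: [-180.0, -0.0, 1.0]
contact_force: [0.4, -0.3, -0.2]
gripper_width: 0.0104
gripper_force: 0.0
```

Run:
```python
from h import *
im=capture("side")[:,:,::-1].copy();cv2.imwrite("pics/side6.png",im)
cv2.imwrite('pics/c6.png',cv2.resize(im[140:270,200:400],None,fx=4,fy=4,interpolation=2))
```

```text
(no output)
```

View pics/c6.png

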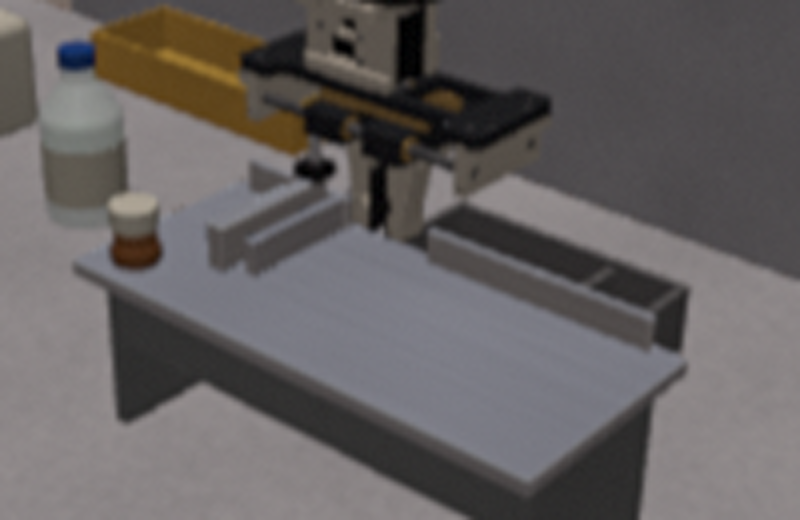

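The crop shows the block gone from the ledge, with the pusher standing in the notch. I'll retreat through the notch, lift, and check the pan from above.

drive_tool:
  increments:
    - [[-0.77,-0.15,0,0,0],[-0.77,-0.4,0,0,0],[-0.77,-0.6,0,0,0],[-0.77,-0.6,0,-0.3,0],[-0.77,-0.6,0,-0.6,0]]

```text
time_s: 25.55
tcp_pos: [0.5163, -0.0302, 0.2229]
eef_rot: [180.0, 0.0, 1.0]
contact_force: [0.8, 0.1, 0.7]
gripper_width: 0.01
gripper_force: 0.0
```

drive_tool:
  increments:
    - [[-0.77,-0.4,1,-0.3,0],[-0.77,-0.4,1,-0.3,0],[-0.77,-0.4,1,-0.3,0],[-0.77,-0.4,1,-0.3,0]]

```text
time_s: 26.05
tcp_pos: [0.4708, -0.1513, 0.2581]
eef_rot: [-180.0, -0.0, 0.9]
contact_force: [0.4, -0.9, -0.7]
gripper_width: 0.0106
gripper_force: 0.0
```

drive_tool:
  increments:
    - [[-0.77,0,1,0,0],[-0.77,0,1,0,0],[-0.77,0,1,0,0],[-0.77,0,1,0,0]]

```text
time_s: 26.55
tcp_pos: [0.4734, -0.2701, 0.257]
eef_rot: [-180.0, 0.1, 1.0]
contact_force: [-0.5, 0.7, -0.0]
gripper_width: 0.0103
gripper_force: 0.0
```

Run:
```python
from h import *
s=r.get_state();print(s["time_s"],s["contact_force"])
im=capture("top")[:,:,::-1].copy();cv2.imwrite("pics/top7.png",im)
cv2.imwrite('pics/c7.png',cv2.resize(im[110:270,80:400],None,fx=2.5,fy=2.5,interpolation=2))
```

```text
26.55 [-0.52907552  0.66752106 -0.01696695]
```

View pics/c7.png

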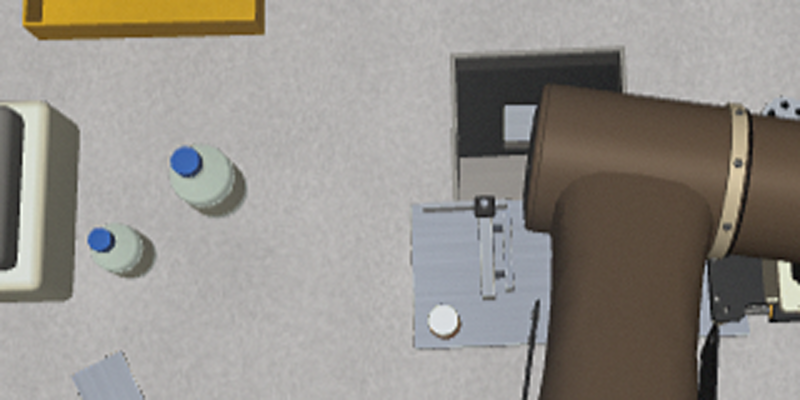

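The block lies flat on the dark floor of the catch pan, at crop (520,122). The jar and bottles are where they were, and the robot is clear.

```bash
python3 -c "
from plant import job
print(job.close_job())"
```

```text
the job is handed in; nothing more can be done
None
```

The block was pressed square against the sprung stop (about 7 N total push, an estimated 5–6 N of it on the stop), eased off slowly and pushed through the notch at low force; the last picture shows it in the catch pan (partly hidden by the arm), with the job handed in at about 27 s.

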